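# Hold the counter printer's cover open for a paper change

## Task

The counter printer needs a new paper roll: press the green cover-release button on its front deck fully down and let it come back up, then lift the cover by its blue pull bar and hold it about 50 degrees open from shut, so that a colleague can drop the roll in. The cover springs shut by itself, so finish with the bar still in the gripper and the cover held still at that angle. Leave everything else on the counter where it is.

Things in the scene. Friction and masses are not known exactly. Their poses are not given: they have to be found in the camera images.
- printer: Dark grey counter printer fixed to the counter, 240 (x) x 180 (y) x 115 mm high without its cover. Origin: centre of its underside. Its x axis points from its front (the side with the deck and button, facing the robot) to its back, z up. The front 55 mm of its top is an open deck at 115 mm height; behind it lies the cover.
- button_top (a point): Centre of the top face of the round green cover-release push button (diameter 24 mm, top 18 mm above the deck, in a black housing of 40 mm diameter) in the front right corner of the deck as seen from the robot: 94 mm in front of and 58 mm to the right (-y) of the printer's origin, 133 mm above the counter. Pressed straight down.
- button (a joint): Button travel in m: 0 up, 0.006 fully down; sprung, about 1.5 N to start and 5 N fully down, comes back up by itself.
- cover (a joint): Angle of the cover in rad: 0 shut (level), grows as its front edge rises, stop at 1.75. 50 degrees is 0.873. It is pulled shut from any angle by a light spring and its weight (roughly 1 to 3 N at the pull bar). The cover does not latch in the simulation.
- cover_hinge (a point): Middle of the cover's hinge axis, at the back of the printer: 100 mm behind the printer's origin, 116 mm above the counter. The axis is level, along the printer's y axis. The lighter grey cover is a plate 165 mm long (from the hinge to its front edge), 180 mm wide and 8 mm thick.
- pull_bar (a point): Blue pull bar on the cover: round, 10 mm thick, along the printer's y axis, on two end posts 64 mm apart (clear), 29 mm free beneath it. The point is the bar's centre; with the cover shut 155 mm in front of the hinge axis and 42 mm above it (158 mm above the counter). Pinch it from above, a finger before and one behind it. It turns with the cover (z square to the plate) and can pivot between fingers.
- fresh_roll: Bystander: white paper roll standing on end, diameter 78 mm, 78 mm high, left (+y) of the printer. Origin at its underside. Not to be moved.
- stapler: Bystander: red and black stapler, 130 x 36 x 46 mm, right (-y) of the printer. Origin at its underside. Not to be moved.
- mug: Bystander: blue mug, 80 mm diameter, 90 mm high. Origin at its underside. Not to be moved.
- pen_cup: Bystander: dark steel cup, 74 mm diameter, 100 mm high. Origin at its underside. Not to be moved.
- tape_dispenser: Bystander: grey tape dispenser with amber roll, 130 x 55 x 78 mm. Origin at its underside. Not to be moved.
- mouse: Bystander: black computer mouse, 105 x 60 x 32 mm. Origin at its underside. Not to be moved.

How it is judged:
By the outcome, as a careful person would: the job done as asked, in the order asked, and still so for the second after the job is handed in, while the arm keeps its last pose, push and grip.
It also fails if it takes over 42 s, if anything falls off the work surface, if the arm or the gripper's body presses on something with over 40 N, if the wrist force passes 120 N, or if a joint passes its speed limit or range.

## Robot

A 6-joint arm with a two-finger parallel gripper is mounted at the origin on the work surface. World frame = base frame: x ahead of the robot, y to its left, z up, the work surface at z = 0. Lengths are in m, angles in rad, forces in N, time in s.
With the tool pointing down it reaches from about 0.25 to 0.8 m from the base axis. Payload 8.5 kg.
Tool frame: the origin (TCP) lies at the very end of the fingers, on their centre line; the grasp point (between the pads) lies 19 mm behind it; y points along the fingers, x is the direction in which the jaws open and shut, and the axes are right-handed (so a half turn about y gives the same grasp; the last joint's range is limited). The gripper opens to 85 mm and grips with 20 to 120 N. Pads are 22 mm wide; open, the fingers measure 114 mm over their backs; the gripper's body (76 mm by 85 mm) begins 54 mm behind the grasp point. The pads swing forward as they close: fully open they stand 13 mm farther back than shut.
Start: joints at [1.154, 0.238, -0.013, 1.319, 0, 1.571], TCP at [0.213, 0.48, 0.231] pointing down, gripper open.
Joint ranges: [-2.66, 2.66], [-1.03, 1.9], [-1.14, 1.46], [-1.82, 2.27], [-1.45, 1.34], [-3.14, 3.14]. Speed limits (rad/s): [2.22, 2.22, 2.79, 3.14, 3.14, 3.14].

## Interface

Orientations are given as a unit quaternion [x, y, z, w].
In Python, from bench import env, cams, workorder gives the robot as it stands.
- The arm moves only by the shell command python3 -m handwheel 'ROWS' [FORCE]. ROWS is JSON, a list of rows, each a list of 3 entries, a list of its own where there are three numbers: the shift along the world's x, y, z in m, then the turn about the world's z in rad, then the finger opening in m, from 0 to 0.0854. In form: [[[x, y, z], twist, jaw], ...]. A call has 1 to 5 rows; each row is the pose to reach, as a shift and turn from the pose commanded when the call began; what a row does not reach only later rows make up. A row lasts 1/10 s, in which the tool goes at most 50 mm and 8.59 degrees, less where a joint would pass 70% of its speed; a pose out of reach is approached as far as the arm can. A call with a gripper value outside its range is refused whole. The fingers move at their own pace and stop on an object; FORCE is the grip in N (left out, the last holds). Time passes only in rows, so rows that repeat a pose let the fingers close. It gives the time, the measured TCP pose, the force and the opening at its end, in the units of the state.
- env.sense(): the state, without advancing time (a new reading comes with each control period).
- cams.get_image(name): name is "scene" or "top" or "wrist"; returns a dict with "frame" (420x560x3 uint8, red, green, blue), "depth" (420x560 float32, m along the optical axis (not along the pixel's ray), 0 where there is no reading), "K" (3x3 intrinsics, pixels), "extrinsics" (4x4, takes a point from camera to world coordinates). Camera axes: x right, y down, z forward; pixel columns grow to the right and rows downward; lengths in m; the calibration is good to about 2 mm. A picture is of the moment at which its call begins.
- workorder.hand_in(): hands the job in, once; it reports no verdict.
The state is a dict: "t": time; "joint_pos": joint angles; "qd": joint speeds; "effort": joint torques, N m; "position": TCP position; "eef_rot": TCP orientation; "force": force on the tool from outside, world axes, zero at the start; "torque": the same for the moment, N m; "gripper_width": finger opening in m.
Only numpy, scipy, OpenCV 4.12 (cv2) and the standard library are available. Lean on these libraries where they do the work, as an engineer would, in place of code of your own. Each camera call takes 0.05 s, during which the arm holds its last target. There are 200 camera calls.

## Working session

There is one attempt and no reset: what is moved stays moved. The work goes in short steps, Python scripts to look and compute and a shell command to move; the robot and the scene stay as the last step left them, time stands still between calls to the robot, and variables do not carry over. Pictures are saved under pics/ and viewed, about 8 in all and at most 12, crops included, and the job is handed in when it is done.

```bash
ls; mkdir -p pics; python3 - <<'E'
from bench import env,cams
import cv2,numpy as np
s=env.sense(); print({k:np.round(v,3).tolist() for k,v in s.items()})
for n in("scene","top"):
    d=cams.get_image(n); cv2.imwrite(f"pics/{n}1.png",d["frame"][:,:,::-1]); np.savez(f"{n}1.npz",**d)
    print(n,d["K"].round(1).tolist(),d["extrinsics"].round(3).tolist())
E
```

```text
pics
{'t': 0.0, 'joint_pos': [1.154, 0.239, -0.014, 1.319, -0.0, 1.571], 'qd': [0.001, 0.001, -0.001, 0.002, 0.0, -0.001], 'effort': [0.002, -53.878, 34.644, 0.018, 0.0, -0.0], 'position': [0.212, 0.48, 0.231], 'eef_rot': [0.593, 0.385, -0.386, -0.592], 'force': [-0.586, -0.343, -0.375], 'torque': [0.02, -0.02, -0.007], 'gripper_width': 0.085}
scene [[467.6, 0.0, 270.7], [0.0, 467.6, 210.9], [0.0, 0.0, 1.0]] [[-0.847, 0.414, -0.332, 1.038], [0.531, 0.639, -0.557, 0.8], [-0.019, -0.649, -0.761, 1.245], [0.0, 0.0, 0.0, 1.0]]
top [[435.8, 0.0, 281.2], [0.0, 435.8, 209.8], [0.0, 0.0, 1.0]] [[0.005, -0.984, 0.176, 0.298], [-1.0, -0.006, -0.003, -0.008], [0.004, -0.176, -0.984, 1.386], [0.0, 0.0, 0.0, 1.0]]
```

View pics/scene1.png

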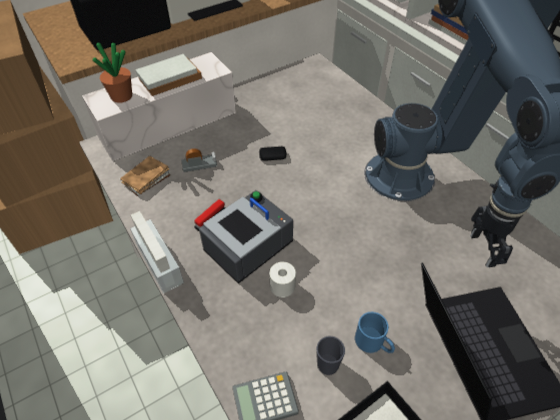

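View pics/top1.png

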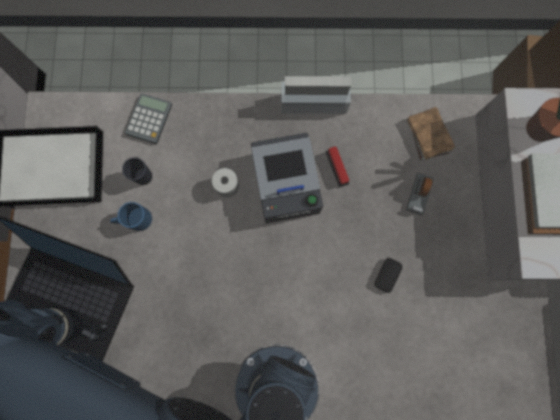

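The scene view shows the printer at about (247,232), with the green button at (257,196) and the blue bar at (260,208). In the top view the button is at (312,200) and the bar at (290,189). The roll is on the left and the stapler on the right. I'll triangulate from the two views.

```bash
cat > h.py <<'E'
import numpy as np,cv2
def ray(d,uv):
    E=d["extrinsics"];r=E[:3,:3]@np.linalg.inv(d["K"])@[uv[0],uv[1],1.];return E[:3,3],r
def tri(a,ua,b,ub):
    o,r=ray(a,ua);p,q=ray(b,ub);r=r/np.linalg.norm(r);q=q/np.linalg.norm(q)
    t=np.linalg.lstsq(np.c_[r,-q],p-o,rcond=None)[0];A,B=o+t[0]*r,p+t[1]*q
    return (A+B)/2,np.linalg.norm(A-B)
def plane(d,uv,z):
    o,r=ray(d,uv);return o+r*(z-o[2])/r[2]
def mask(d,lo,hi,box):
    h=cv2.cvtColor(d["frame"],cv2.COLOR_RGB2HSV);m=cv2.inRange(h,lo,hi);k=np.zeros_like(m)
    x0,y0,x1,y1=box;k[y0:y1,x0:x1]=1;m=m*k
    n,l,st,c=cv2.connectedComponentsWithStats(m)
    i=1+np.argmax(st[1:,4]);return (l==i),c[i],st[i]
G=((40,90,30),(85,255,255));B=((105,120,40),(130,255,255))
E
python3 - <<'E'
from h import *
s=np.load("scene1.npz");t=np.load("top1.npz")
for n,c in(("green",G),("blue",B)):
    ms,cs,ss=mask(s,*c,(235,180,290,225));mt,ct,st=mask(t,*c,(265,175,330,215))
    print(n,cs,ss,ct,st,tri(s,cs,t,ct))
    if n=="blue":
        # line ends in top view
        for d,m,z in((t,mt,.158),(s,ms,.158)):
            v,u=np.nonzero(m);P=np.array([plane(d,(a,b),z) for a,b in zip(u,v)])[:,:2];c0=P.mean(0);w=np.linalg.svd(P-c0)[2][0]
            print("bar z158",c0,"dir deg",np.degrees(np.arctan2(w[1],w[0]))%180,"len",np.ptp(P@w))
    else: print(plane(s,cs,.133),plane(t,ct,.133))
# cover corners in the top view via gray region
d=t["depth"];E=t["extrinsics"];v,u=np.mgrid[120:230,240:335]
P=np.array([u*1.,v,np.ones_like(u)]).reshape(3,-1);P=E[:3,:3]@(np.linalg.inv(t["K"])@P*d[120:230,240:335].ravel())+E[:3,3:]
Q=P[:,(P[2]>.10)&(P[2]<.14)];r=cv2.minAreaRect(Q[:2].T.astype(np.float32));print("printer rect",r, np.median(Q[2]))
E
```

```text
green [255.92307692 194.75      ] [252 191   9   8  52] [311.72093023 199.06976744] [308 196   8   7  43] (array([ 0.55430638, -0.10121721,  0.12959332]), np.float64(9.069373811427621e-05))
[ 0.55575289 -0.09842792  0.133     ] [ 0.55364598 -0.1009936   0.133     ]
blue [259.11111111 206.57264957] [250 197  19  23 117] [290.06666667 188.31111111] [278 186  25   6  45] (array([ 0.58104055, -0.03658486,  0.15069608]), np.float64(0.001290165670816737))
bar z158 [ 0.57987    -0.03684554] dir deg 100.97580325691054 len 0.07089247850648116
bar z158 [ 0.58368595 -0.030797  ] dir deg 96.25775768030161 len 0.10220252089385214
printer rect ((0.634860634803772, -0.026665814220905304), (0.24320954084396362, 0.1797950565814972), 10.872617721557617) 0.12334168261625544
```

```bash
python3 - <<'E'
from bench import env
import numpy as np
from scipy.spatial.transform import Rotation as R
s=env.sense();M=R.from_quat(s["eef_rot"]).as_matrix();print(M.round(3))
a=np.degrees(np.arctan2(M[1,0],M[0,0]));print("tool x deg",a,"twist to 10.9 mod 180 (rad):",np.radians((10.9-a+90)%180-90))
E
python3 -m handwheel '[[[0.02,-0.035,0.03],0.08,0.0],[[0.045,-0.075,0.03],0.16,0.0],[[0.07,-0.115,0.03],0.24,0.0],[[0.095,-0.155,0.03],0.32,0.0],[[0.12,-0.195,0.03],0.4,0.0]]' 30
```

```text
[[ 0.405 -0.001 -0.914]
 [ 0.914 -0.001  0.405]
 [-0.001 -1.     0.   ]]
tool x deg 66.11816977279618 twist to 10.9 mod 180 (rad): -0.9637388694605026
t: 0.6
position: [0.3329, 0.2833, 0.2612]
eef_rot: [0.503, 0.497, -0.497, -0.503]
force: [0.9, 1.0, 0.5]
gripper_width: 0.0123
```

```bash
python3 -m handwheel '[[[0.02,-0.037,0],-0.14,0.0],[[0.04,-0.074,0],-0.28,0.0],[[0.06,-0.111,0],-0.42,0.0],[[0.08,-0.148,0],-0.56,0.0],[[0.1,-0.186,0],-0.7,0.0]]'
python3 -m handwheel '[[[0.02,-0.037,0],-0.14,0.0],[[0.04,-0.074,0],-0.28,0.0],[[0.06,-0.111,0],-0.42,0.0],[[0.08,-0.148,0],-0.56,0.0],[[0.1,-0.186,0],-0.664,0.0]]'
cat > look.py <<'E'
import sys
from h import *
from bench import env,cams
from scipy.spatial.transform import Rotation as R
d=cams.get_image("wrist");np.savez(sys.argv[1]+".npz",**d);cv2.imwrite("pics/"+sys.argv[1]+".png",d["frame"][:,:,::-1])
s=env.sense();M=R.from_quat(s["eef_rot"]).as_matrix();print(s["t"],s["position"],"x deg",np.degrees(np.arctan2(M[1,0],M[0,0])),s["force"],s["gripper_width"])
E
python3 look.py w1
```

```text
t: 1.1
position: [0.4329, 0.0973, 0.2612]
eef_rot: [-0.644, -0.291, 0.291, 0.644]
force: [0.9, -0.3, 0.1]
gripper_width: -0.0001
t: 1.6
position: [0.5329, -0.0887, 0.261]
eef_rot: [-0.704, -0.065, 0.065, 0.704]
force: [0.7, 0.1, 0.6]
gripper_width: 0.0001
1.65 [ 0.53561706 -0.09335074  0.26021713] x deg 10.115540899455427 [ 0.03715111 -1.95929715 -1.07695913] -0.00037420279010520014
```

View pics/w1.png

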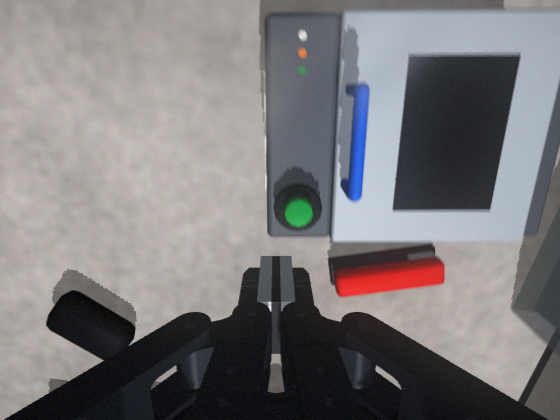

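The wrist view shows the green button at (298,212), the bar from (362,88) to (355,197), and the closed fingers below at (277,275). I'll take a settled frame and measure it against the top view.

```bash
cat > meas.py <<'E'
import sys
from h import *
w=np.load(sys.argv[1]+".npz");t=np.load("top1.npz");s=np.load("scene1.npz")
bx=(200,40,450,250)
for n,c,z in(("green",G,.133),("blue",B,.158)):
    m,cw,st=mask(w,*c,bx);ct=mask(t,*c,(265,175,330,215))[1];cs=mask(s,*c,(235,180,290,225))[1]
    print(n,cw,st,"top",tri(w,cw,t,ct),"scene",tri(w,cw,s,cs),"plane",plane(w,cw,z))
    if n=="blue":
        q=cv2.minAreaRect(np.argwhere(m)[:,::-1].astype(np.float32));b=cv2.boxPoints(q);print(q)
        b=b[np.argsort(b[:,1])];A=plane(w,(b[0]+b[1])/2,z);C=plane(w,(b[2]+b[3])/2,z);e=A-C;print("ends",A,C,np.linalg.norm(e),np.degrees(np.arctan2(e[1],e[0]))-90)
E
python3 look.py w2; python3 meas.py w2
```

```text
1.7 [ 0.5341756  -0.09091716  0.26010114] x deg 10.463032095154446 [-0.91346135  1.07714896  0.23755363] 0.0001533981008080286
green [295.65454545 203.27552448] [281 188  30  31 715] top (array([ 0.55431757, -0.10124132,  0.12903217]), np.float64(0.00028668987453488973)) scene (array([ 0.55419684, -0.10111467,  0.12953889]), np.float64(0.00022826752475711294)) plane [ 0.55370995 -0.09989634  0.133     ]
blue [354.43310658 132.72789116] [ 339   71   27  121 1764] top (array([ 0.5844388 , -0.0372586 ,  0.13894164]), np.float64(0.0003791478873617096)) scene (array([ 0.58126563, -0.03574081,  0.15162798]), np.float64(0.0008790161284210448)) plane [ 0.58007014 -0.03545303  0.158     ]
((351.8560485839844, 130.8035125732422), (20.522459030151367, 120.51486206054688), 3.5763344764709473)
ends [0.57117496 0.00288985 0.158     ] [ 0.58569115 -0.07612435  0.158     ] 0.08033657447322459 10.410081238099565
```

The button is at about (0.554, -0.1005), which agrees within 1 mm across three views. The bar is at about (0.580, -0.0365) and the yaw is about 10.6°. Now I'll descend to just above the button.

```bash
python3 -m handwheel '[[[0.015,-0.008,-0.03],0,0.0],[[0.021,-0.012,-0.07],0,0.0],[[0.021,-0.012,-0.1],0,0.0],[[0.021,-0.012,-0.12],0,0.0],[[0.021,-0.012,-0.12],0,0.0]]'; python3 look.py w3
```

```text
t: 2.2
position: [0.5515, -0.0983, 0.1385]
eef_rot: [-0.703, -0.066, 0.069, 0.704]
force: [-0.0, 0.7, 0.2]
gripper_width: -0.0001
2.25 [ 0.55247885 -0.0984555   0.14038378] x deg 10.928656270998854 [0.44192966 0.13869534 0.60444478] 2.0968862251120567e-05
```

View pics/w3.png

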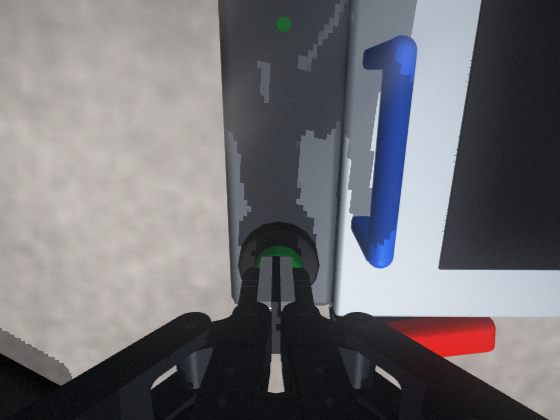

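The fingertips at (277,262) sit over the button, whose housing is centred at (280,262). I'll press in steps.

```bash
python3 -m handwheel '[[[0.001,-0.001,-0.004],0,0.0],[[0.001,-0.001,-0.008],0,0.0],[[0.001,-0.001,-0.010],0,0.0],[[0.001,-0.001,-0.012],0,0.0],[[0.001,-0.001,-0.012],0,0.0]]';python3 -m handwheel '[[[0,0,-0.001],0,0.0],[[0,0,-0.002],0,0.0],[[0,0,-0.002],0,0.0]]'
```

```text
t: 2.75
position: [0.5555, -0.1001, 0.131]
eef_rot: [0.704, 0.068, -0.066, -0.704]
force: [0.4, 1.1, 11.0]
gripper_width: -0.0001
t: 3.05
position: [0.5557, -0.1001, 0.1307]
eef_rot: [0.704, 0.069, -0.065, -0.704]
force: [-4.7, 1.8, 26.0]
gripper_width: 0.0003
```

```bash
python3 look.py w4; for i in 1 ; do python3 -m handwheel '[[[0,0,0.003],0,0.0],[[0,0,0.003],0,0.0]]'; python3 -m handwheel '[[[0,0,0.0015],0,0.0],[[0,0,0.0015],0,0.0]]';python3 -m handwheel '[[[0,0,0.0015],0,0.0],[[0,0,0.0015],0,0.0]]';python3 -m handwheel '[[[0,0,0.0015],0,0.0],[[0,0,0.0015],0,0.0]]';python3 -m handwheel '[[[0,0,0.0015],0,0.0],[[0,0,0.0015],0,0.0]]'; done | grep -E "^(pos|force)"; python3 look.py w5
python3 - <<'E'
import cv2,numpy as np
a=cv2.imread("pics/w4.png")[190:320,200:360];b=cv2.imread("pics/w5.png")[190:320,200:360]
cv2.imwrite("pics/cmp.png",cv2.resize(np.hstack([a,b]),None,fx=2.4,fy=2.4))
E
```

```text
3.1 [ 0.5556564  -0.10002158  0.1306573 ] x deg 10.895080111961754 [-5.46663862  1.82147944 26.20974245] -8.361774911878005e-05
position: [0.5555, -0.1, 0.1318]
force: [1.8, -0.5, 5.7]
position: [0.5553, -0.1, 0.1324]
force: [2.3, 0.9, 3.7]
position: [0.5547, -0.1, 0.1334]
force: [3.2, 0.2, 3.2]
position: [0.5543, -0.1, 0.1347]
force: [2.5, -1.3, 3.2]
position: [0.5542, -0.1, 0.1362]
force: [0.7, 0.1, 1.8]
4.15 [ 0.55414054 -0.09996933  0.13608822] x deg 10.883839766025687 [ 0.62852072 -1.55979926  1.94386126] 0.00015608814821944407
```

View pics/cmp.png

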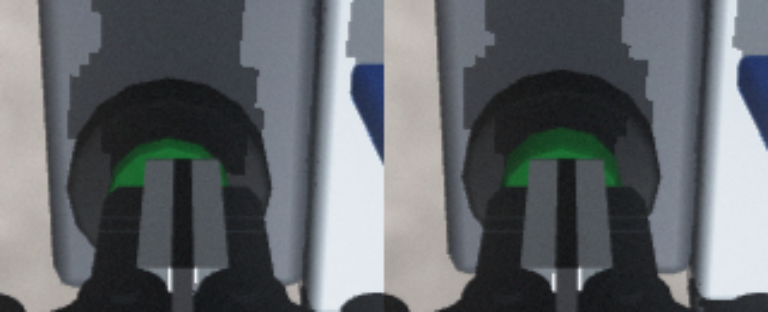

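The spring force profile (about 1.9 N to 5.7 N over about 6 mm, then a hard stop at 26 N) shows a full press. In the crop, the button is sunk flush on the left and up again on the right. Next I'll lift off, open the fingers and move over the bar.

```bash
python3 -m handwheel '[[[0,0,0.03],0,0.0],[[0,0,0.07],0,0.02],[[0.008,0.02,0.1],0,0.05],[[0.018,0.045,0.1],0,0.05],[[0.0255,0.0645,0.1],0,0.05]]'; python3 -m handwheel '[[[0,0,0],0,0.05],[[0,0,0],0,0.05],[[0,0,0],0,0.05]]';python3 look.py w6
```

```text
t: 4.65
position: [0.5802, -0.0346, 0.2369]
eef_rot: [0.704, 0.067, -0.067, -0.704]
force: [0.2, 0.4, -0.0]
gripper_width: 0.0498
t: 4.95
position: [0.5794, -0.036, 0.2358]
eef_rot: [0.704, 0.066, -0.068, -0.704]
force: [0.7, -0.0, -0.7]
gripper_width: 0.05
5.0 [ 0.57946292 -0.03615396  0.23593773] x deg 10.844660403697207 [ 0.3071007   0.14846196 -0.36461279] 0.0499428361856448
```

View pics/w6.png

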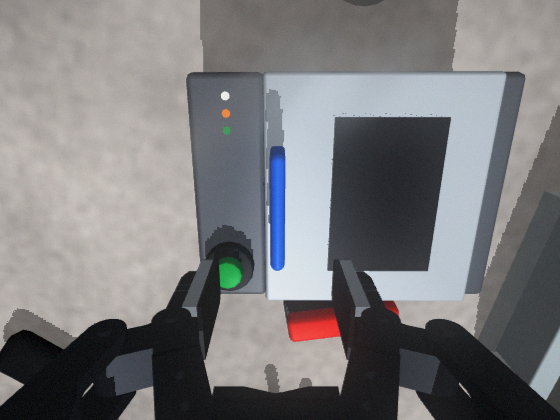

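The bar runs from (278,147) to (278,268), midway between the fingers, which are centred on column 277. I'll do a height check from two wrist positions.

```bash
python3 - <<'E'
from h import *
a=np.load("w2.npz");b=np.load("w6.npz")
def ends(d,bx):
    m=mask(d,*B,bx)[0].astype(np.uint8);q=cv2.minAreaRect(np.argwhere(m)[:,::-1].astype(np.float32));p=cv2.boxPoints(q);p=p[np.argsort(p[:,1])];print(q);return (p[0]+p[1])/2,(p[2]+p[3])/2
A=ends(a,(200,40,450,250));C=ends(b,(255,100,300,290))
for i in(0,1):print(tri(a,A[i],b,C[i]),plane(b,C[i],.158))
E
```

```text
((351.8560485839844, 130.8035125732422), (20.522459030151367, 120.51486206054688), 3.5763344764709473)
((276.9999694824219, 207.99996948242188), (123.99998474121094, 13.999998092651367), 90.0)
(array([0.57378966, 0.00458127, 0.14091306]), np.float64(0.0020632645510284702)) [0.57237141 0.00802534 0.158     ]
(array([ 0.58806591, -0.0780002 ,  0.15336839]), np.float64(0.00252064517049381)) [ 0.58865639 -0.07624489  0.158     ]
```

```bash
python3 -m handwheel '[[[0.0005,0,-0.03],0,0.045],[[0.0005,0,-0.06],0,0.045],[[0.0005,0,-0.08],0,0.045],[[0.0005,0,-0.09],0,0.045],[[0.0005,0,-0.09],0,0.045]]'; python3 look.py w7
```

```text
t: 5.5
position: [0.5796, -0.036, 0.1452]
eef_rot: [-0.704, -0.066, 0.068, 0.704]
force: [0.1, 0.6, -0.1]
gripper_width: 0.0453
5.55 [ 0.58034203 -0.03590975  0.14639128] x deg 10.851080182133872 [-0.53248781  0.16052978 -0.30751337] 0.04518731596762685
```

View pics/w7.png

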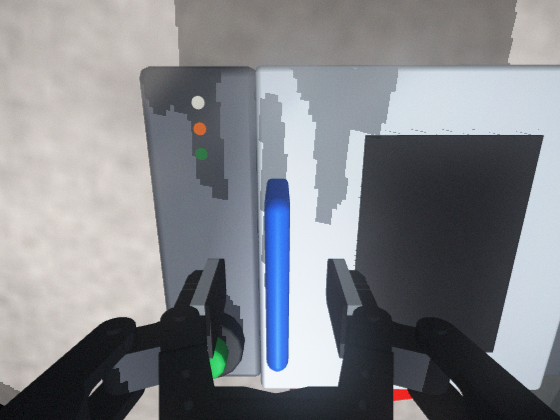

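The bar, from (278,180) to (278,370), lies between the fingers at columns 215 and 340, with no contact force. Closing.

```bash
python3 -m handwheel '[[[0,0,0],0,0.0],[[0,0,0],0,0.0],[[0,0,0],0,0.0],[[0,0,0],0,0.0],[[0,0,0],0,0.0]]' 60; python3 look.py w8; python3 - <<'E'
import numpy as np
c,s=np.cos(np.radians(10.7)),np.sin(np.radians(10.7))
for a in range(0,55,5):
    t=np.radians(a)+np.arctan2(42,155);r=.1606;dx=.155-r*np.cos(t);print(a,np.round([dx*c,dx*s,r*np.sin(t)-.042],4))
E
```

```text
t: 6.05
position: [0.58, -0.0358, 0.1467]
eef_rot: [0.704, 0.067, -0.067, -0.704]
force: [-6.1, -2.1, 3.5]
gripper_width: 0.0072
6.1 [ 0.58001633 -0.03577437  0.14672606] x deg 10.875413737849554 [-4.818703   -2.36241742  4.15368709] 0.007223441776707094
0 [-0. -0.  0.]
5 [0.0042 0.0008 0.0134]
10 [0.0095 0.0018 0.0263]
15 [0.0159 0.003  0.0387]
20 [0.0233 0.0044 0.0505]
25 [0.0317 0.006  0.0616]
30 [0.041  0.0078 0.0719]
35 [0.0512 0.0097 0.0813]
40 [0.0622 0.0117 0.0898]
45 [0.0738 0.0139 0.0973]
50 [0.086  0.0163 0.1037]
```

View pics/w8.png

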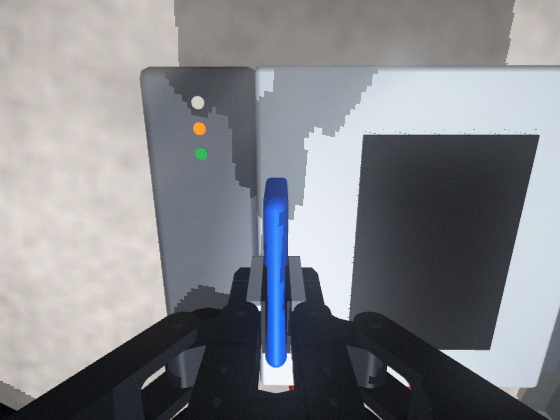

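Jaw width is 7.2 mm on a 10 mm bar, with a side force, so the pads may be catching the bar near their edge. I'll open slightly, go 5 mm lower and regrip.

```bash
python3 -m handwheel '[[[0,0,0],0,0.025],[[0,0,0],0,0.025],[[0,0,0],0,0.025],[[-0.0005,0,-0.005],0,0.025],[[-0.0005,0,-0.005],0,0.025]]' ; python3 -m handwheel '[[[0,0,0],0,0.0],[[0,0,0],0,0.0],[[0,0,0],0,0.0],[[0,0,0],0,0.0],[[0,0,0],0,0.0]]' 60; python3 -m handwheel '[[[0,0,0],0,0.0]]' 40
```

```text
t: 6.6
position: [0.5797, -0.0354, 0.1405]
eef_rot: [-0.704, -0.067, 0.067, 0.704]
force: [0.4, -0.9, -0.8]
gripper_width: 0.0252
t: 7.1
position: [0.5801, -0.0354, 0.1413]
eef_rot: [-0.704, -0.067, 0.067, 0.704]
force: [0.2, 0.9, -0.7]
gripper_width: 0.008
t: 7.2
position: [0.5801, -0.0354, 0.1413]
eef_rot: [-0.704, -0.067, 0.067, 0.704]
force: [1.1, 1.5, -0.7]
gripper_width: 0.0077
```

The force is clean now. I'll lift along the arc, with a checkpoint at 10°.

```bash
python3 -m handwheel '[[[0.002,0,0.007],0,0.0],[[0.004,0.001,0.0134],0,0.0],[[0.007,0.0013,0.02],0,0.0],[[0.0095,0.0018,0.0263],0,0.0],[[0.0095,0.0018,0.0263],0,0.0]]' 60; python3 look.py w9; python3 - <<'E'
from bench import cams
import cv2
d=cams.get_image("scene")["frame"][:,:,::-1];cv2.imwrite("pics/s9.png",cv2.resize(d[150:300,170:370],None,fx=3.5,fy=3.5))
E
```

```text
t: 7.7
position: [0.5895, -0.0336, 0.1684]
eef_rot: [0.704, 0.067, -0.067, -0.704]
force: [-2.6, 1.1, -2.7]
gripper_width: 0.0075
7.75 [ 0.5892664  -0.03365287  0.16794004] x deg 10.889427355286616 [-2.43999619  0.93999314 -2.0282657 ] 0.007856847910586372
```

View pics/s9.png

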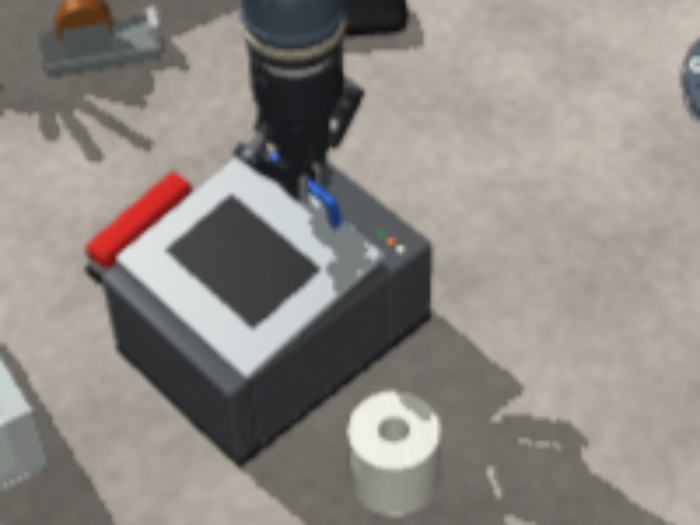

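The cover is lifting with the bar held: its front edge is up at around (380,250) in the crop. I'll continue to 30°, then 50°.

```bash
python3 -m handwheel '[[[0.0064,0.0012,0.0124],0,0.0],[[0.0138,0.0026,0.0242],0,0.0],[[0.0222,0.0042,0.0353],0,0.0],[[0.0315,0.006,0.0456],0,0.0],[[0.0315,0.006,0.0456],0,0.0]]' 60;  python3 -m handwheel '[[[0.0102,0.0019,0.0094],0,0.0],[[0.0212,0.0039,0.0179],0,0.0],[[0.0328,0.0061,0.0254],0,0.0],[[0.045,0.0085,0.0318],0,0.0],[[0.045,0.0085,0.0318],0,0.0]]' 60;python3 -m handwheel '[[[0,0,0],0,0.0],[[0,0,0],0,0.0],[[0,0,0],0,0.0]]'; python3 look.py w10; python3 - <<'E'
from bench import cams
import cv2,numpy as np
for n in("scene","top"):
    d=cams.get_image(n);np.savez(n+"10.npz",**d)
    f=d["frame"][:,:,::-1];f=f[150:300,170:370] if n=="scene" else f[110:260,200:400]
    cv2.imwrite(f"pics/{n}10.png",cv2.resize(f,None,fx=3.5,fy=3.5))
E
```

```text
t: 8.3
position: [0.6199, -0.0277, 0.2146]
eef_rot: [0.704, 0.066, -0.068, -0.704]
force: [-11.5, -0.9, 7.0]
gripper_width: 0.0081
t: 8.8
position: [0.6663, -0.0189, 0.2483]
eef_rot: [0.704, 0.068, -0.066, -0.704]
force: [-12.1, 1.1, 18.9]
gripper_width: 0.0075
t: 9.1
position: [0.6652, -0.0191, 0.2478]
eef_rot: [0.704, 0.068, -0.066, -0.704]
force: [-11.1, 1.7, 16.8]
gripper_width: 0.0078
9.15 [ 0.66520701 -0.01910355  0.24781836] x deg 10.891125181075935 [-10.36795433   2.01805406  16.44841614] 0.00734040997309517
```

View pics/scene10.png

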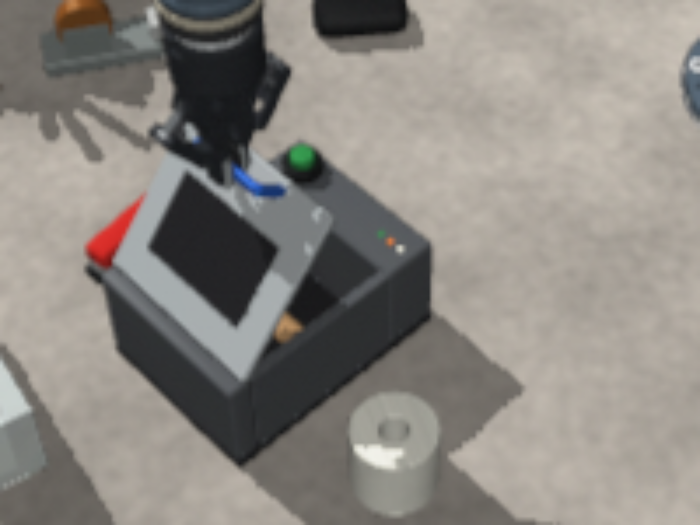

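View pics/w10.png

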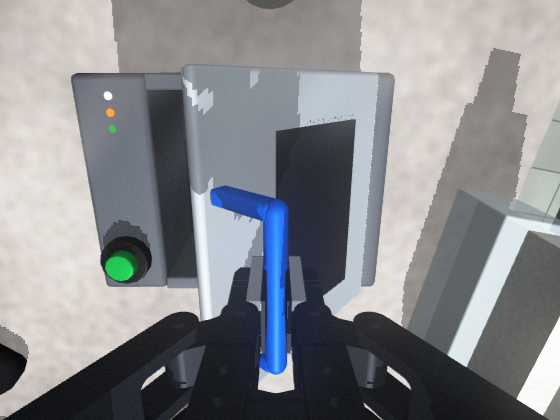

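The cover is open, with the bar between the pads at (277,280) in the wrist view. The force shows a radial mismatch of about 18 N. I'll measure the angle from depth by fitting a plane to the cover.

```bash
cat > ang.py <<'E'
import sys
from h import *
y=np.radians(10.7);X=np.array([np.cos(y),np.sin(y),0]);Y=np.array([-X[1],X[0],0]);O=np.array([.635,-.027,0])
for n in sys.argv[1:]:
    d=np.load(n+".npz");z=d["depth"];v,u=np.nonzero(z>0);E=d["extrinsics"]
    P=(E[:3,:3]@(np.linalg.inv(d["K"])@np.array([u,v,np.ones_like(u)])*z[v,u])).T+E[:3,3]
    a=(P-O)@X;b=(P-O)@Y;h=P[:,2];k=(b>.02)&(b<.085)&(h>.125)&(h<.3)&(a<.1)&(a>-.1)
    if "w" in n: k&=(b>.03)
    f=np.c_[a,h][k];best=None;rng=np.random.default_rng(0)
    for _ in range(300):
        p,q=f[rng.choice(len(f),2,False)];t=q-p
        if np.linalg.norm(t)<.03: continue
        t/=np.linalg.norm(t);i=abs((f-p)@[-t[1],t[0]])<.003
        if best is None or i.sum()>best.sum():best=i
    g=f[best];c=g.mean(0);t=np.linalg.svd(g-c)[2][0];t*=np.sign(t[1])
    r=c-[.1,.116];print(n,len(f),len(g),"angle",np.degrees(np.arctan2(t[1],-t[0])),"plane offset from hinge mm",1e3*(r@[t[1],-t[0]]),"hmax",g[:,1].max())
E
python3 ang.py scene10 top10 w10
```

```text
scene10 986 751 angle 49.53197043004913 plane offset from hinge mm 9.241800105583605 hmax 0.249630752969769Traceback (most recent call last):
  File "ang.py", line 11, in <module>
    p,q=f[rng.choice(len(f),2,False)];t=q-p
          ~~~~~~~~~~^^^^^^^^^^^^^^^^
  File "numpy/random/_generator.pyx", line 864, in numpy.random._generator.Generator.choice
ValueError: a must be a positive integer unless no samples are taken
```

```bash
sed -i 's/("w" in n)/n[0]=="w"/; s/    f=np.c_\[a,h\]\[k\]/    f=np.c_[a,h][k]\n    if len(f)<50: print(n,"few",len(f),h.min(),h.max()); continue\n    /' ang.py; sed -i 's/^    ;best/    best/' ang.py
python3 -m handwheel '[[[0.0002,0,0.0012],0,0.0],[[0.0005,0,0.0024],0,0.0],[[0.0005,0,0.0024],0,0.0],[[0.0005,0,0.0024],0,0.0],[[0.0005,0,0.0024],0,0.0]]' 60; python3 look.py w11; python3 - <<'E'
from bench import cams
import numpy as np
for n in("scene","top"): np.savez(n+"11.npz",**cams.get_image(n))
E
python3 ang.py scene10 w10 scene11 top11 w11
```

```text
t: 9.75
position: [0.6661, -0.0189, 0.2483]
eef_rot: [-0.704, -0.067, 0.067, 0.704]
force: [-5.5, 2.3, 6.3]
gripper_width: 0.0075
9.8 [ 0.66606251 -0.01893673  0.24832503] x deg 10.900484512063786 [-5.99701163  3.10240317  6.1070672 ] 0.007518412400424259
scene10 986 751 angle 49.53197043004913 plane offset from hinge mm 9.241800105583605 hmax 0.249630752969769
w10 21408 19107 angle 48.9763370853072 plane offset from hinge mm 8.442832120407786 hmax 0.24579413530067173
scene11 984 720 angle 49.910296412598036 plane offset from hinge mm 9.144232547021625 hmax 0.24893589940129135
top11 few 0 -0.7757080477969562 0.7673020725285499
w11 21303 18958 angle 49.37600012323114 plane offset from hinge mm 8.425917619368887 hmax 0.24640604909949346
```

```bash
python3 -m handwheel '[[[0.0004,0,0.001],0,0.0],[[0.0004,0,0.001],0,0.0],[[0.0004,0,0.001],0,0.0],[[0.0004,0,0.001],0,0.0],[[0.0004,0,0.001],0,0.0]]' 60; python3 -m handwheel '[[[0,0,0],0,0.0],[[0,0,0],0,0.0],[[0,0,0],0,0.0],[[0,0,0],0,0.0],[[0,0,0],0,0.0]]'; python3 look.py w12; python3 - <<'E'
from bench import cams
import numpy as np,cv2
for n in("scene","top"): d=cams.get_image(n);np.savez(n+"12.npz",**d)
f=d["frame"];g=np.load("top1.npz")["frame"]
for nm,(x0,y0,x1,y1) in dict(roll=(205,162,245,200),stapler=(322,142,355,190),mouse=(370,252,408,298),mug=(105,198,156,235),cup=(118,152,158,190),tape=(372,150,440,220)).items():
    print(nm,"mean abs diff",np.abs(f[y0:y1,x0:x1].astype(int)-g[y0:y1,x0:x1]).mean().round(1))
cv2.imwrite("pics/top12.png",f[:,:,::-1])
E
python3 ang.py scene12 w12
```

```text
t: 10.4
position: [0.6666, -0.0188, 0.2486]
eef_rot: [-0.704, -0.067, 0.067, 0.704]
force: [-4.0, 2.5, 2.6]
gripper_width: 0.0078
t: 10.9
position: [0.6666, -0.0188, 0.2486]
eef_rot: [-0.704, -0.067, 0.067, 0.704]
force: [-4.8, 2.9, 2.8]
gripper_width: 0.0073
10.95 [ 0.6666119  -0.01884154  0.24863815] x deg 10.900479178933598 [-4.10035035  2.0338202   3.00029603] 0.007603396734395971
roll mean abs diff 16.0
stapler mean abs diff 12.2
mouse mean abs diff 11.8
mug mean abs diff 14.5
cup mean abs diff 12.0
tape mean abs diff 12.5
scene12 982 740 angle 50.34205268452177 plane offset from hinge mm 8.874985191613249 hmax 0.24960883263089195
w12 21222 18945 angle 49.55015513742808 plane offset from hinge mm 8.496268933204105 hmax 0.24695754405806805
```

View pics/top12.png

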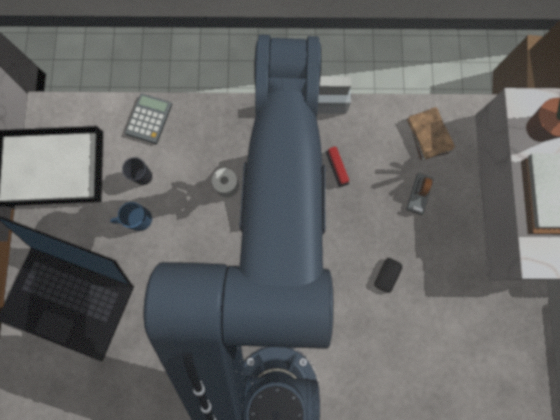

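The top view shows all bystanders at their original pixels: roll (225,180), stapler (339,167), mouse (388,275), mug (134,216), pen cup (138,171) and tape dispenser (421,193). The uniform image difference comes from lighting and noise. The cover is steady at about 50°, so I'm handing in.

```bash
python3 -c "
from bench import workorder;print(workorder.hand_in())"
```

```text
the job is handed in; nothing more can be done
None
```

The button is pressed and released, and the cover is now held open at about 50° with the blue bar still in the gripper (60 N grip). I handed the job in at about 11 s.

- **Button:** I pressed it with the closed fingers to a hard stop at 26 N, then let it up. The force fell from about 5.7 N to 1.9 N over its roughly 6 mm of travel, and the picture shows it back up.
- **Cover:** the scene camera's depth gives 50.3° and the wrist camera's gives 49.6°. The arm held still over the last 0.5 s, with about 5–6 N left at the wrist.
- **Other objects:** all six are at the same pixels in the top view as at the start. The top view could not check the cover angle because the arm blocks it.

Four readings disagreed or needed mending:
- **First grasp:** it looked to be near the pad edge (7.2 mm jaw opening and a side force), so I regripped 5 mm lower.
- **Jaw reading:** it still shows about 7.6 mm on the 10 mm bar.
- **Height at the press:** the reading at the button's stop was about 4 mm above what the given sizes imply.
- **Bar height:** camera estimates ranged from 139 to 153 mm against the stated 158 mm. The bar's posts were in the colour mask, so I used 158 mm and checked for contact on the way down.

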